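# Scrap the broken glass slab through the slot of the cullet box

## Robot

A 6-joint arm with a two-finger parallel gripper is mounted at the origin on a cart in front of the work surface, level with it; the furniture and walls round the work are solid. World frame = base frame: x ahead of the robot, y to its left, z up, the work surface at z = 0. Lengths are in m, angles in rad, forces in N, time in s.
With the tool pointing down it reaches from about 0.325 to 0.775 m from the base axis. Payload 5.5 kg.
Tool frame: the origin (TCP) lies on the centre line of the jaws, within the pads' length; the fingertips stand ahead of it and the grasp point (between the pads) is the TCP (bot.nose_length is the z of the fingertips in the tool frame, in m); z points along the fingers, y is the line along which they close (so a half turn about z gives the same grasp; the last joint's range is limited). The gripper opens to 85 mm and grips with 20 to 120 N. Pads are 22 mm wide; open, the fingers measure 114 mm over their backs; the gripper's body (76 mm by 85 mm) begins 54 mm behind the grasp point. The pads swing forward as they close: fully open they stand 13 mm farther back than shut.
Start: joints at [-0.057, 0.091, 1.231, -0, 1.82, -0.057], TCP at [0.6, -0, 0.25] pointing down, gripper open.
Joint ranges: [-2.87, 2.87], [-0.86, 2.18], [0.17, 2.46], [-1.51, 4.65], [0.06, 2.69], [-2.65, 2.65]. Speed limits (rad/s): [2.57, 2.57, 3.01, 3.14, 3.14, 3.14].

## Interface

Orientations are given as a unit quaternion [w, x, y, z].
In Python, from bench import bot gives the robot as it stands.
- The arm moves only by the tool jog_arm, never from a script. Its argument "series" is a list of rows, each a list of 5 numbers: the shift along the tool's x, y, z each as a share of 0.2 m, from -1 to 1, then the turn about the tool's z as a share of pi rad, from -1 to 1, then the closure, from -1 (fully open) to 1 (shut). A call has 1 to 10 rows; each row is the pose to reach, as a shift and turn from the pose commanded when the call began, along the tool's axes at that moment, turning the shorter way round; what a row does not reach only later rows make up. A row lasts 1/8 s, in which the tool goes at most 62.5 mm and 10.7 degrees, less where a joint would pass 70% of its speed; a pose out of reach is approached as far as the arm can. A call with a number of a shift or a turn outside -1 to 1 is refused whole. A call with a gripper value outside its range is refused whole. The fingers move at their own pace and stop on an object; "force" is the grip in N (left out, the last holds). Time passes only in rows, so rows that repeat a pose let the fingers close. It gives the time, the measured TCP pose, the force, the opening and the grip force at its end, in the units of the state.
- bot.state(): the state, without advancing time (a new reading comes with each control period).
- bot.capture(name): name is "scene" or "side" or "wrist"; returns (picture, depth): 420x560x3 uint8, red, green, blue; 420x560 float32, m along the optical axis (not along the pixel's ray), 0 where there is no reading.
- bot.calibration(name): a dict with "fov_y" (degrees; the focal length in pixels is half the picture's height over the tangent of half this angle, whatever the lens; pixels are square), "cx", "cy" (the principal point, pixels), "R" (3x3) and "t" (3): a world point X has camera coordinates R X + t. Camera axes: x right, y down, z forward; pixel columns grow to the right and rows downward; lengths in m; the calibration is good to about 2 mm. The wrist camera is an equidistant fisheye: a pixel r from the principal point sees the ray r / f radians off the axis. A picture is of the moment at which its call begins: read the wrist's pose just before it. calibration takes no time and is no camera call; for the wrist camera it gives the pose at the moment of the call.
- bot.hand_in(): hands the job in; it is judged then, once.
The state is a dict: "time": time; "qpos": joint angles; "joint_velocities": joint speeds; "tau": joint torques, N m; "eef_pos": TCP position; "tcp_rot": TCP orientation; "force": force on the tool from outside, world axes, zero at the start; "wrist_torque": the same for the moment, N m; "opening": finger opening in m; "grasp_force": force on a finger pad.
Only numpy, scipy, OpenCV 4.12 (cv2) and the standard library are available. Lean on these libraries where they do the work, as an engineer would, in place of code of your own. Each camera call takes 0.05 s, during which the arm holds its last target. There are 200 camera calls.

## Task

Of the two thick glass slabs lying on the bench, one has a corner broken off: push it flat along the sill and through the slot of the plywood scrap-glass box until it drops down inside. Leave the whole slab and the other things on the bench where they are.

Things in the scene. Friction and masses are not known exactly. Their poses are not given: they have to be found in the camera images.
- cullet_box: Fixed plywood scrap-glass box, 205 x 150 x 237 mm, handle on the lid to 252 mm; an open sill (shelf) stands out from its front. Origin: on the bench, in the plane of the outer front face, below the slot's middle; x points into the box, y left, z up. The front panel (5 mm) is upright: a gripper pointing straight down strikes it as the push ends; tilted 35 to 40 degrees it clears.
- slot (a point): Middle of the slot's lower edge, level with the sill (90 mm above the bench), in the outer front face; axes as the box. The slot is 68 mm wide and 28 mm high; a thumb notch 46 mm wide above its middle reaches 46 mm above the sill, so closed fingertips can follow a slab a little way in.
- ledge_end (a point): Inner end of the sill, 44 mm inside the front face. The sill is level and 100 mm wide, has no side guides, and runs from 136 mm in front of the face through the slot to here; beyond, it is 82 mm down to the box floor. A slab whose rear end is pushed 6 to 12 mm past the outer face tips off this edge and falls in.
- broken_slab: Slab of green glass, 110 x 60 x 22 mm (x, y, z), lying flat, about 0.32 kg, one corner missing: at its +x, +y end it is cut off at 45 degrees, 28 mm along each side; that end points away from the robot at the start. Origin: centre of the underside of the full rectangle. Its long sides are parallel, 60 mm apart, from x = -55 to +27 mm.
- whole_slab: The same kind of glass slab, 110 x 60 x 22 mm, a full rectangle. Origin: centre of its underside. Stays where it is.
- spool: Spool of solder, 56 mm across, 40 mm high, origin at the centre of its underside; stays.
- weight: Round brass weight with a knob, 39 mm across, 46 mm high; stays.
- pen: Black marker pen lying on the bench, 129 x 14 x 14 mm; stays.
There are look-alikes about, which are no part of the job. Leave any yellow look-alike of the broken_slab alone.

How it is judged:
By the outcome, as a careful person would: the job done as asked, in the order asked, and still so for the second after the job is handed in, with the robot touching nothing.
It also fails if it takes over 59 s, if anything falls off the work surface, if the arm or the gripper's body presses on something with over 40 N, if the wrist force passes 120 N, or if a joint passes its speed limit or range.

## Working session

There is one attempt and no reset: what is moved stays moved. The work goes in short steps, Python scripts to look and compute and a tool call to move; the robot and the scene stay as the last step left them, time stands still between calls to the robot, and variables do not carry over. Pictures are saved under pics/ and viewed, at most 10 in all, crops included, and the job is handed in when it is done.

Besides the shell and the picture viewer there is one more tool, called after ">>>" by a JSON object that holds its "op" and its "data". jog_arm: Moves the arm, as the interface text tells. Shift numbers are shares of 0.2 m and turn numbers shares of pi rad, none past 1 either way. Its arguments: {"type":"object","properties":{"series":{"type":"array"},"force":{"type":"number"}},"required":["series"]}

```bash
mkdir -p pics; ls
cat > h.py <<'E'
import numpy as np, cv2
from bench import bot
def cap(n):
    c=bot.calibration(n); p,d=bot.capture(n); return p,d,c
def world(c,d,shape=(420,560)):
    f=shape[0]/2/np.tan(np.radians(c['fov_y'])/2)
    v,u=np.mgrid[:shape[0],:shape[1]]
    X=np.stack([(u-c['cx'])/f*d,(v-c['cy'])/f*d,d],-1)
    return (X-np.array(c['t']))@np.array(c['R'])
E
python3 - <<'E'
from h import *
for n in ['scene','side']:
    p,d,c=cap(n); np.savez(n+'.npz',p=p,d=d,**{k:np.array(v) for k,v in c.items()})
    cv2.imwrite(f'pics/{n}0.png',p[:,:,::-1]); print(n,c['fov_y'],-np.array(c['R']).T@c['t'])
print(bot.state(),bot.nose_length)
E
```

```text
pics
scene 48.08329323641322 [ 0.02976652 -0.67350526  0.58503845]
side 57.17665588543225 [ 0.33541517 -0.68592942  0.60568402]
{'time': 0.1, 'qpos': array([-5.66856927e-02,  9.17619047e-02,  1.23175574e+00,  3.20338468e-05,
        1.81981157e+00, -5.67195525e-02]), 'joint_velocities': array([ 0.00068383, -0.0013935 , -0.00192197, -0.00131633, -0.00023102,
        0.00042601]), 'tau': array([ 2.62064459e-03, -4.60215712e+01, -4.19218469e+01, -9.60827560e-05,
        1.05514470e-02,  1.00166855e-05]), 'eef_pos': array([5.99778363e-01, 2.93876049e-05, 2.49282384e-01]), 'tcp_rot': array([-6.58113123e-04,  7.07091762e-01,  7.07121267e-01, -5.66601219e-04]), 'force': array([-0.12190276, -0.08112913,  0.03808111]), 'wrist_torque': array([-0.08948317,  0.04760552, -0.02945971]), 'grasp_force': 0.0, 'opening': 0.08523344881114539} 0.019
```

View pics/scene0.png

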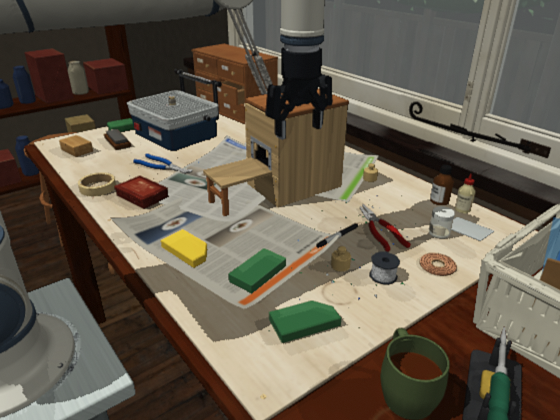

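View pics/side0.png

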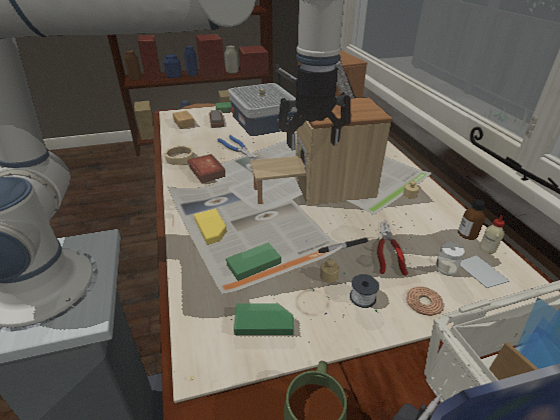

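Scene view: yellow slab at (185,247) is the look-alike, green slabs at (258,270) and (305,320); the latter seems to have the cut. The box front is at about (260,160) with the sill at (237,172). Next I measure the objects.

Run:
```python
from h import *
for n in ['scene','side']:
    z=np.load(n+'.npz'); p=z['p']; W=world(z,z['d']); np.save(n+'_w.npy',W)
    hsv=cv2.cvtColor(p,cv2.COLOR_RGB2HSV)
    m=((hsv[...,0]>60)&(hsv[...,0]<90)&(hsv[...,1]>110)&(abs(W[...,2]-.022)<.006)&(z['d']>0)).astype(np.uint8)
    k,l,s,c=cv2.connectedComponentsWithStats(m)
    for i in range(1,k):
        if s[i,4]<150: continue
        P=W[l==i]; r=cv2.minAreaRect((P[:,:2]*1000).astype(np.float32))
        hull=cv2.approxPolyDP(cv2.convexHull((P[:,:2]*1000).astype(np.float32)),6,True)[:,0]
        print(n,c[i].round(),s[i,4],'z',np.median(P[:,2]).round(4),'rect',r,'\n',hull.round().tolist())
W=np.load('scene_w.npy')
for (u,v) in [(237,172),(215,172),(265,172),(260,153),(262,187),(250,105),(290,105),(300,100),(276,200),(345,185),(386,258),(341,255),(300,170)]:
    print((u,v),W[v,u].round(3))
a=cv2.resize(np.load('scene.npz')['p'][225:345,150:350],None,fx=3,fy=3,interpolation=cv2.INTER_CUBIC)
b=cv2.resize(np.load('scene.npz')['p'][130:225,190:290],None,fx=5,fy=5,interpolation=cv2.INTER_CUBIC)
cv2.imwrite('pics/crop1.png',a[:,:,::-1]);cv2.imwrite('pics/crop2.png',b[:,:,::-1])
```

```text
scene [257. 268.] 1066 z 0.0227 rect ((449.7978210449219, -63.39454650878906), (108.98046875, 58.22957229614258), 15.761190414428711) 
 [[508.0, -74.0], [492.0, -24.0], [392.0, -51.0], [407.0, -106.0]]
scene [303. 317.] 1513 z 0.0227 rect ((433.8071594238281, -225.38768005371094), (57.364959716796875, 110.16900634765625), 72.99710845947266) 
 [[484.0, -239.0], [467.0, -206.0], [391.0, -184.0], [375.0, -235.0], [479.0, -265.0]]
(237, 172) [0.572 0.19  0.092]
(215, 172) [0.532 0.226 0.09 ]
(265, 172) [0.626 0.151 0.092]
(260, 153) [0.689 0.26  0.086]
(262, 187) [0.648 0.195 0.026]
(250, 105) [0.653 0.247 0.226]
(290, 105) [ 0.564 -0.016  0.311]
(300, 100) [ 0.592 -0.011  0.314]
(276, 200) [0.643 0.13  0.018]
(345, 185) [0.859 0.107 0.001]
(386, 258) [ 0.652 -0.213  0.038]
(341, 255) [ 0.596 -0.146  0.032]
(300, 170) [0.709 0.12  0.085]
```

View pics/crop1.png

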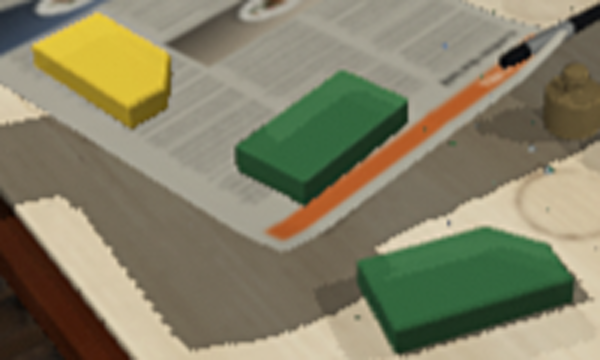

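View pics/crop2.png

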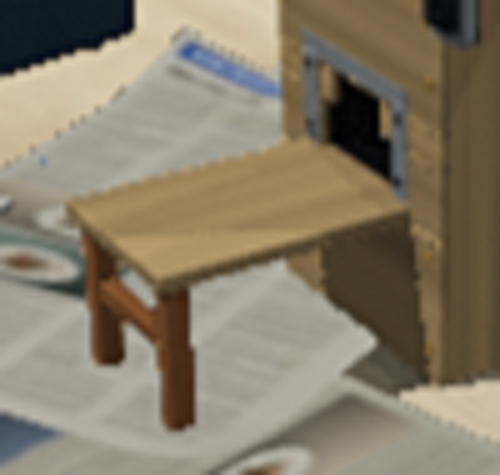

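The close crop confirms it: the front-right green slab at scene (305,320) has the far-left corner cut, and the other green slab at (258,270) is whole. The yellow one at (185,247) also has a cut corner, but it is the look-alike. The sill is at (237,172) and the slot opens at its inner end. Now I fit the box frame.

Run:
```python
from h import *
for n in ['scene','side']:
    z=np.load(n+'.npz'); W=world(z,z['d']); d=z['d']
    roi=(W[...,0]>.45)&(W[...,0]<.8)&(W[...,1]>.05)&(W[...,1]<.35)&(d>0)
    m=roi&(abs(W[...,2]-.09)<.004)
    gy=np.abs(np.gradient(W[...,2],axis=0))
    m&=gy<.003
    k,l,s,c=cv2.connectedComponentsWithStats(m.astype(np.uint8))
    i=1+np.argmax(s[1:,4]); P=W[l==i]
    r=cv2.minAreaRect((P[:,:2]*1000).astype(np.float32)); print(n,s[i,4],c[i],'z',np.median(P[:,2]),r)
    print(cv2.boxPoints(r).round().tolist(), cv2.approxPolyDP(cv2.convexHull((P[:,:2]*1000).astype(np.float32)),6,True)[:,0].round().tolist())
    # front face points: fit plane
    m=(W[...,2]>.10)&(W[...,2]<.23)&(W[...,0]>.5)&(W[...,0]<.9)&(W[...,1]>.02)&(W[...,1]<.36)&(d>0)
    dx=np.cross(np.gradient(cv2.blur(W,(3,3)),axis=0),np.gradient(cv2.blur(W,(3,3)),axis=1)); dx/=np.linalg.norm(dx,axis=-1,keepdims=True)+1e-12
    ang=np.degrees(np.arctan2(dx[...,1],dx[...,0]))[m&(abs(dx[...,2])<.2)]
    h,e=np.histogram(ang%180,36,(0,180)); print('normals',[(int(e[j]),int(h[j])) for j in np.argsort(h)[-6:]])
    for lo,hi in [(.235,.24),(.23,.245)]:
        t=W[(abs(W[...,2]-.237)<.004)&(W[...,0]>.5)&(W[...,0]<.95)&(W[...,1]>.02)&(W[...,1]<.36)&(d>0)]
    print('lid',len(t),cv2.minAreaRect((t[:,:2]*1000).astype(np.float32)))
```

```text
scene 1196 [240.04431438 169.84698997] z 0.09104654373925491 ((604.194091796875, 200.6679229736328), (136.8550262451172, 187.7761688232422), 84.54842376708984)
[[504.0, 141.0], [691.0, 124.0], [704.0, 260.0], [517.0, 278.0]] [[704.0, 257.0], [517.0, 256.0], [508.0, 160.0], [642.0, 128.0]]
normals [(75, 296), (170, 393), (90, 461), (175, 465), (80, 594), (85, 738)]
lid 510 ((749.6650390625, 191.25689697265625), (161.56613159179688, 203.70315551757812), 86.01077270507812)
side 947 [278.95987328 166.89862724] z 0.09151538136402575 ((584.9459228515625, 211.845703125), (136.4388427734375, 152.6243438720703), 77.47219848632812)
[[496.0, 162.0], [645.0, 129.0], [674.0, 262.0], [525.0, 295.0]] [[673.0, 258.0], [516.0, 251.0], [509.0, 159.0], [641.0, 129.0]]
normals [(95, 136), (175, 229), (75, 386), (90, 527), (80, 687), (85, 743)]
lid 980 ((751.4562377929688, 188.47946166992188), (156.08981323242188, 201.91905212402344), 85.32334899902344)
```

Fit: box yaw is about -4.4°, the slot is near (0.648, 0.198), and the sill end near (0.512, 0.208), all consistent. Jogs only turn about tool z, so before picking anything up I test in free space how the arm behaves at its reach limit, since I may need tilt there.

>>> {"op": "jog_arm", "data": {"series": [[0,0.5,0,0,-1],[0,1,0,0,-1],[0,1,0,0,-1],[0,1,0,0,-1],[0,1,0,0,-1],[0,1,0,0,-1]]}}

```text
time: 0.85
eef_pos: [0.7994, 0.0, 0.2507]
tcp_rot: [0.0, 0.707, 0.707, -0.0]
force: [0.0, -1.0, 0.8]
opening: 0.0856
grasp_force: 0.0
```

>>> {"op": "jog_arm", "data": {"series": [[0,0.5,0,0,-1],[0,1,0,0,-1],[0,1,0,0,-1],[0,1,0,0,-1]]}}

```text
time: 1.35
eef_pos: [0.8672, -0.0, 0.2071]
tcp_rot: [0.02, 0.707, 0.707, 0.02]
force: [-0.7, -1.4, -0.4]
opening: 0.0857
grasp_force: 0.0
```

At the limit it does tilt, with the fingers going forward. I test whether the tilt accumulates.

>>> {"op": "jog_arm", "data": {"series": [[0,1,0,0,-1],[0,1,0,0,-1],[0,1,0,0,-1],[0,1,0,0,-1]]}}

```text
time: 1.85
eef_pos: [0.9016, -0.0, 0.1628]
tcp_rot: [0.037, 0.706, 0.706, 0.037]
force: [0.2, 0.1, -0.6]
opening: 0.0851
grasp_force: 0.0
```

>>> {"op": "jog_arm", "data": {"series": [[0,0.5,-1,0,-1],[0,0.5,-1,0,-1],[0,0.5,-1,0,-1],[0,0.5,-1,0,-1]]}}

```text
time: 2.35
eef_pos: [0.8633, 0.0, 0.2847]
tcp_rot: [0.055, 0.705, 0.705, 0.055]
force: [-0.0, -0.5, -0.1]
opening: 0.0852
grasp_force: 0.0
```

>>> {"op": "jog_arm", "data": {"series": [[0,-0.5,0,0,-1],[0,-1,0,0,-1],[0,-1,0,0,-1],[0,-1,0,0,-1]]}}

```text
time: 2.85
eef_pos: [0.665, -0.0, 0.2506]
tcp_rot: [0.054, 0.705, 0.705, 0.054]
force: [0.7, -0.5, 1.5]
opening: 0.0854
grasp_force: 0.0
```

The tilt accumulates and holds (8.8° now), so I can build up the 35–40° later at full reach. First I pick the slab up, then insert it.

```bash
cat >> h.py <<'E'
from scipy.spatial.transform import Rotation as Ro
BO=np.array([.648,.198]); BY=np.radians(-4.4)
BX=np.array([np.cos(BY),np.sin(BY)]); BYv=np.array([-BX[1],BX[0]])
def box(x,y,z): return np.r_[BO+x*BX+y*BYv,z]
def pose():
    s=bot.state(); q=s['tcp_rot']; return np.array(s['eef_pos']),Ro.from_quat([q[1],q[2],q[3],q[0]]).as_matrix(),s
def rel(pt,yaw=None):
    p,R,s=pose(); sh=R.T@(np.array(pt)-p)/.2; t=0
    if yaw is not None:
        # turn so tool y horizontal heading = yaw (deg)
        a=np.linspace(-np.pi,np.pi,7201); Y=np.outer(np.cos(a),R[:,1])-np.outer(np.sin(a),R[:,0])
        h=np.arctan2(Y[:,1],Y[:,0]); t=a[np.argmin(abs((h-np.radians(yaw)+np.pi)%(2*np.pi)-np.pi))]/np.pi
    zt=R[:,2]; print('p',p.round(4),'tilt',np.degrees(np.arccos(-zt[2])).round(1),'head',np.degrees(np.arctan2(zt[1],zt[0])).round(1),'yaw',np.degrees(np.arctan2(R[1,1],R[0,1])).round(1),'q6',s['qpos'].round(2),'row',sh.round(4),'turn',round(t,4))
    return sh,t
E
python3 -c "
from h import *
rel([.410,-.218,.12],73.8)"
```

```text
p [ 0.665  -0.      0.2506] tilt 8.8 head -0.0 yaw -0.0 q6 [-0.06  0.13  1.19  0.01  1.66 -0.05] row [-1.09   -1.3601  0.4495] turn -0.4089
```

>>> {"op": "jog_arm", "data": {"series": [[-0.3,-0.3,0,-0.06,-1],[-0.5,-0.6,0.1,-0.12,-1],[-0.8,-0.9,0.2,-0.18,-1],[-1,-1,0.3,-0.24,-1],[-1,-1,0.3,-0.3,-1],[-1,-1,0.3,-0.35,-1],[-1,-1,0.3,-0.4089,-1],[-1,-1,0.3,-0.4089,-1]]}}

```text
time: 3.85
eef_pos: [0.4785, -0.2001, 0.1612]
tcp_rot: [0.076, 0.143, 0.987, 0.011]
force: [0.3, 0.2, -0.5]
opening: 0.0854
grasp_force: 0.0
```

```bash
python3 -c "
from h import *
rel([.410,-.218,.06],73.8)
rel([.410,-.218,.022],73.8)"
```

```text
p [ 0.4785 -0.2001  0.1612] tilt 8.8 head 0.1 yaw 73.7 q6 [-0.51 -0.25  1.72  0.08  1.54 -1.79] row [ 0.3734 -0.2041  0.4477] turn -0.0008
p [ 0.4785 -0.2001  0.1612] tilt 8.8 head 0.1 yaw 73.7 q6 [-0.51 -0.25  1.72  0.08  1.54 -1.79] row [ 0.4013 -0.2125  0.6354] turn -0.0008
```

>>> {"op": "jog_arm", "data": {"series": [[0.25,-0.13,0.25,0,-1],[0.373,-0.204,0.448,0,-1],[0.373,-0.204,0.448,0,-1],[0.387,-0.208,0.54,0,-1],[0.401,-0.2125,0.63,0,-1],[0.401,-0.2125,0.63,0,-1]]}}

```text
time: 4.6
eef_pos: [0.4105, -0.2177, 0.0227]
tcp_rot: [0.076, 0.142, 0.987, 0.011]
force: [-0.0, -1.2, -0.2]
opening: 0.0852
grasp_force: 0.0
```

>>> {"op": "jog_arm", "data": {"series": [[0,0,0,0,1],[0,0,0,0,1],[0,0,0,0,1],[0,0,0,0,1],[0,0,0,0,1],[0,0,0,0,1]], "force": 50}}

```text
time: 5.35
eef_pos: [0.4113, -0.2185, 0.0252]
tcp_rot: [0.078, 0.142, 0.987, 0.011]
force: [-0.3, 2.0, 5.9]
opening: 0.0584
grasp_force: 54.8
```

```bash
python3 -c "
from h import *
rel([.411,-.218,.17],73.8)
rel(box(-.16,0,.165),85.6)"
```

```text
p [ 0.4113 -0.2185  0.0252] tilt 9.0 head -0.5 yaw 73.8 q6 [-0.62 -0.33  2.03  0.09  1.32 -1.93] row [-0.1072  0.0332 -0.7154] turn 0.0
p [ 0.4113 -0.2185  0.0252] tilt 9.0 head -0.5 yaw 73.8 q6 [-0.62 -0.33  2.03  0.09  1.32 -1.93] row [ 0.1333  2.1946 -0.6327] turn -0.0664
```

>>> {"op": "jog_arm", "data": {"series": [[-0.03,0.01,-0.2,0,1],[-0.07,0.02,-0.45,0,1],[-0.107,0.033,-0.715,0,1],[-0.08,0.2,-0.71,0,1],[-0.03,0.4,-0.7,0,1],[0,0.65,-0.69,-0.03,1],[0.03,0.9,-0.68,-0.066,1],[0.03,1,-0.68,-0.066,1],[0.03,1,-0.68,-0.066,1]]}}

```text
time: 6.48
eef_pos: [0.4392, -0.0233, 0.165]
tcp_rot: [0.077, 0.038, 0.996, 0.003]
force: [0.1, -0.3, -3.0]
opening: 0.0585
grasp_force: 55.8
```

```bash
python3 -c "
from h import *
rel(box(-.16,0,.165),85.6)"
```

```text
p [ 0.4392 -0.0233  0.165 ] tilt 8.8 head 0.2 yaw 85.7 q6 [-0.15 -0.5   1.9   0.02  1.59 -1.64] row [-0.1542  1.1831  0.0382] turn 0.0006
```

>>> {"op": "jog_arm", "data": {"series": [[-0.05,0.2,0,0,1],[-0.08,0.45,0,0,1],[-0.1,0.7,0,0,1],[-0.13,0.9,0.03,0,1],[-0.13,1,0.03,0,1],[-0.13,1,0.03,0,1]]}}

```text
time: 7.22
eef_pos: [0.4814, 0.1728, 0.1652]
tcp_rot: [0.076, 0.039, 0.996, 0.003]
force: [0.1, -0.4, -3.5]
opening: 0.0585
grasp_force: 56.0
```

Run:
```python
from h import *
rel(box(-.16,0,.165),85.6)
rel(box(-.10,0,.125),85.6)
for n in ['scene']:
    p,d,c=cap(n); W=world(c,d)
    hsv=cv2.cvtColor(p,cv2.COLOR_RGB2HSV)
    m=((hsv[...,0]>60)&(hsv[...,0]<90)&(hsv[...,1]>110)&(W[...,2]>.09)&(d>0)&(d<1.5)&(W[...,0]<.7)).astype(np.uint8)
    P=W[m>0]; print(n,len(P),P.min(0),P.max(0))
p1,_,_=cap('side')
cv2.imwrite('pics/held.png',np.hstack([cv2.resize(x[80:220,a:a+140],None,fx=2.8,fy=2.8) for x,a in((p,180),(p1,220))])[:,:,::-1])
```

```text
p [0.4814 0.1728 0.1652] tilt 8.8 head -0.3 yaw 85.6 q6 [ 0.31 -0.28  1.73 -0.05  1.54 -1.19] row [-0.02    0.1897  0.0064] turn 0.0
p [0.4814 0.1728 0.1652] tilt 8.8 head -0.3 yaw 85.6 q6 [ 0.31 -0.28  1.73 -0.05  1.54 -1.19] row [-0.2861  0.1876  0.2496] turn 0.0
scene 395 [0.44983999 0.11107997 0.1440171 ] [0.55799875 0.20608002 0.2016844 ]
```

View pics/held.png

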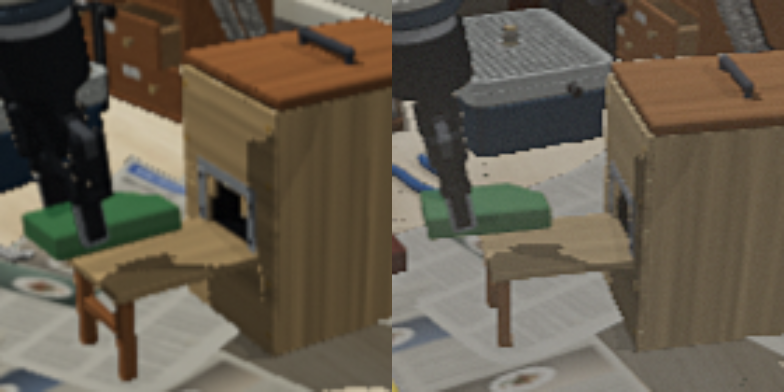

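Slab is held level with the cut corner leading; the slot frame is visible at left panel (225,205). I refine the box pose from the now clear lid and the slot opening.

Run:
```python
from h import *
for n in ['scene','side']:
    p,d,c=cap(n); R=np.array(c['R']);t=np.array(c['t']);C=-R.T@t
    f=210/np.tan(np.radians(c['fov_y'])/2); v,u=np.mgrid[:420,:560]
    D=np.stack([(u-c['cx'])/f,(v-c['cy'])/f,np.ones((420,560))],-1)@R
    W=world(c,d)
    # lid
    hsv=cv2.cvtColor(p,cv2.COLOR_RGB2HSV)
    m=(abs(W[...,2]-.238)<.006)&(W[...,0]>.6)&(W[...,0]<.92)&(W[...,1]>.05)&(W[...,1]<.33)&(d>0)&(hsv[...,1]>120)
    k,l,s,_=cv2.connectedComponentsWithStats(m.astype(np.uint8)); i=1+np.argmax(s[1:,4]); m=l==i
    L=C+D*((.237-C[2])/D[...,2])[...,None]
    P=L[m][:,:2]*1000
    print(n,'lid',m.sum(),'z',np.median(W[m][:,2]).round(4),cv2.minAreaRect(P.astype(np.float32)),cv2.approxPolyDP(cv2.convexHull(P.astype(np.float32)),8,True)[:,0].round().tolist())
    # project pixels on front plane, dark slot pixels
    nv=np.r_[BX,0]; k=((np.r_[BO,0]-C)@nv)/(D@nv); F=C+D*k[...,None]
    y=(F[...,:2]-BO)@BYv*1000; z=F[...,2]*1000
    val=p.max(2)
    for zz in (100,106,112,118,125):
        q=(abs(z-zz)<2.2)&(abs(y)<80)&(abs((W[...,:2]-BO)@BX)<.2)
        o=np.argsort(y[q]); print(zz,[(int(a),int(b)) for a,b in zip(y[q][o],val[q][o])])
    # front face pts depth along BX
    q=(abs(y)<75)&(z>140)&(z<225)&(d>0); e=((W[...,:2]-BO)@BX)[q]*1000; e=e[abs(e)<15]; print('face x',np.median(e),len(e))
```

```text
scene lid 1658 z 0.2381 ((745.4999389648438, 184.26565551757812), (167.1343231201172, 206.23814392089844), 85.33084106445312) [[852.0, 252.0], [663.0, 274.0], [647.0, 246.0], [639.0, 118.0], [703.0, 104.0], [839.0, 102.0]]
100 [(-77, 82), (-77, 79), (-73, 69), (-73, 64), (-68, 61), (-64, 58), (-64, 62), (-60, 59), (-60, 60), (-55, 59), (-51, 66), (-51, 73), (-46, 64), (-46, 86), (-42, 76), (-37, 71), (-37, 44), (-33, 65), (-33, 53), (-28, 12), (-23, 6), (-23, 17), (-19, 10), (-19, 10), (-14, 9), (-9, 10), (-9, 19), (-5, 10), (-5, 10), (0, 8), (4, 9), (4, 19), (8, 9), (9, 10), (13, 8), (18, 2), (18, 12), (23, 14), (23, 12), (28, 47), (33, 76), (33, 77), (38, 78), (38, 80), (43, 69), (48, 84), (48, 67), (53, 105), (53, 112), (58, 111), (63, 108), (63, 111), (68, 111), (68, 118), (74, 139), (79, 149), (79, 163)]
106 [(-77, 75), (-73, 63), (-73, 64), (-68, 57), (-68, 59), (-64, 58), (-60, 60), (-60, 58), (-55, 59), (-55, 57), (-51, 57), (-46, 69), (-46, 67), (-42, 99), (-42, 100), (-37, 97), (-33, 66), (-33, 66), (-28, 15), (-28, 15), (-24, 8), (-19, 13), (-19, 11), (-14, 8), (-14, 12), 
[... 2725 characters left out ...]
7), (-48, 69), (-38, 64), (-37, 74), (-27, 65), (-26, 70), (-16, 51), (-15, 68), (-5, 34), (-4, 35), (6, 41), (6, 41), (17, 41), (29, 72), (41, 97), (53, 91), (65, 107), (78, 138)]
118 [(-77, 93), (-77, 95), (-67, 92), (-57, 65), (-47, 78), (-36, 73), (-26, 65), (-25, 70), (-15, 91), (-15, 69), (-4, 32), (-3, 37), (6, 37), (7, 37), (18, 40), (18, 40), (30, 90), (41, 105), (54, 100), (66, 123), (78, 133)]
125 [(-76, 102), (-66, 90), (-66, 97), (-56, 72), (-56, 70), (-46, 72), (-45, 76), (-35, 71), (-35, 70), (-25, 75), (-24, 83), (-14, 94), (-3, 35), (8, 35), (19, 72), (30, 110), (31, 112), (42, 104), (43, 103), (54, 85), (55, 75), (67, 96), (67, 103), (79, 131)]
face x -1.292132088494307 454
```

```bash
python3 -c "
from h import *
rel(box(-.13,.0005,.121),85.6)
rel(box(-.09,.0005,.1195),85.6)
rel(box(-.045,.0005,.1195),85.6)"
```

```text
p [0.4816 0.1714 0.1661] tilt 8.9 head -0.3 yaw 85.4 q6 [ 0.3  -0.28  1.73 -0.05  1.54 -1.19] row [-0.1317  0.1969  0.2508] turn -0.0008
p [0.4816 0.1714 0.1661] tilt 8.9 head -0.3 yaw 85.4 q6 [ 0.3  -0.28  1.73 -0.05  1.54 -1.19] row [-0.3282  0.1974  0.2889] turn -0.0008
p [0.4816 0.1714 0.1661] tilt 8.9 head -0.3 yaw 85.4 q6 [ 0.3  -0.28  1.73 -0.05  1.54 -1.19] row [-0.5505  0.198   0.3235] turn -0.0008
```

>>> {"op": "jog_arm", "data": {"series": [[0,0.194,0.05,0,1],[-0.1317,0.194,0.25,0,1],[-0.23,0.194,0.27,0,1],[-0.328,0.194,0.287,0,1],[-0.328,0.194,0.287,0,1],[-0.328,0.194,0.287,0,1]]}}

```text
time: 8.18
eef_pos: [0.5576, 0.2056, 0.12]
tcp_rot: [0.077, 0.04, 0.996, 0.003]
force: [0.3, 0.0, -3.0]
opening: 0.0588
grasp_force: 56.0
```

Run:
```python
from h import *
rel(box(-.09,.0005,.1195),85.6)
rel(box(-.045,.0005,.1195),85.6)
p,_,_=cap('scene'); p1,_,_=cap('side')
cv2.imwrite('pics/in1.png',np.hstack([cv2.resize(x[110:220,a:a+110],None,fx=3.6,fy=3.6,interpolation=cv2.INTER_CUBIC) for x,a in((p,190),(p1,230))])[:,:,::-1])
```

```text
p [0.5576 0.2056 0.12  ] tilt 8.8 head -0.1 yaw 85.5 q6 [ 0.32 -0.03  1.59 -0.05  1.43 -1.17] row [-0.0032 -0.0006  0.003 ] turn -0.0006
p [0.5576 0.2056 0.12  ] tilt 8.8 head -0.1 yaw 85.5 q6 [ 0.32 -0.03  1.59 -0.05  1.43 -1.17] row [-2.256e-01 -1.000e-04  3.740e-02] turn -0.0006
```

View pics/in1.png

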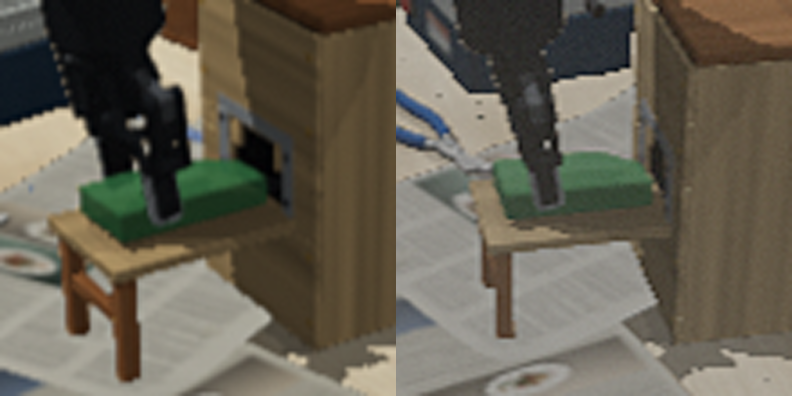

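The slab is aligned just above the sill, its front end right before the slot at left panel (268,190). I insert slowly.

>>> {"op": "jog_arm", "data": {"series": [[-0.05,0,0.008,0,1],[-0.1,0,0.017,0,1],[-0.15,0,0.025,0,1],[-0.15,0,0.025,0,1]]}}

```text
time: 8.78
eef_pos: [0.589, 0.2037, 0.1193]
tcp_rot: [0.077, 0.04, 0.996, 0.003]
force: [-0.1, 0.7, -1.9]
opening: 0.0582
grasp_force: 56.0
```

>>> {"op": "jog_arm", "data": {"series": [[-0.04,0,0.006,0,1],[-0.075,0,0.012,0,1],[-0.075,0,0.012,0,1]]}}

```text
time: 9.15
eef_pos: [0.6039, 0.2026, 0.1195]
tcp_rot: [0.077, 0.039, 0.996, 0.003]
force: [-1.0, 0.5, -2.8]
opening: 0.0587
grasp_force: 56.0
```

>>> {"op": "jog_arm", "data": {"series": [[0,0,0.008,0,1],[0,0,0.013,0,1],[0,0,0.013,0,-1],[0,0,0.013,0,-1],[0,0,0.013,0,-1],[0,0,0.013,0,-1],[0,0,-0.2,0,-1],[0.1,0,-0.45,0,-1],[0.3,0,-0.6,0,-1],[0.3,0,-0.6,0,-1]]}}

```text
time: 10.4
eef_pos: [0.5252, 0.2083, 0.2335]
tcp_rot: [0.08, 0.039, 0.996, 0.005]
force: [0.0, -0.1, -0.7]
opening: 0.0856
grasp_force: 0.0
```

```bash
cat > slab.py <<'E'
from h import *
p,_,rR=pose()
def look():
    ps=[]
    for n in ['scene','side']:
        p,d,c=cap(n); W=world(c,d); hsv=cv2.cvtColor(p,cv2.COLOR_RGB2HSV)
        X=(W[...,:2]-BO)@BX*1000; Y=(W[...,:2]-BO)@BYv*1000
        m=((hsv[...,0]>55)&(hsv[...,0]<95)&(hsv[...,1]>90)&(abs(W[...,2]-.114)<.006)&(d>0)&(abs(Y)<60)&(X<60)&(X>-150))
        if m.sum()>20:
            P=np.stack([X[m],Y[m]],1); print(n,m.sum(),'z',np.median(W[m][:,2]).round(4),cv2.approxPolyDP(cv2.convexHull(P.astype(np.float32)),4,True)[:,0].round().tolist())
        else: print(n,'none',m.sum())
        ps.append(p)
    return ps
E
python3 - <<'E'
from slab import *
look(); rel(box(-.2,0,.3),85.6)
E
```

```text
scene 395 z 0.1128 [[22.0, 17.0], [3.0, 29.0], [-72.0, 25.0], [-74.0, -23.0], [-60.0, -32.0], [-4.0, -30.0]]
side none 4
p [0.5259 0.2075 0.2293] tilt 8.9 head 0.1 yaw 85.6 q6 [ 0.35 -0.13  1.49 -0.05  1.63 -1.15] row [ 0.3284  0.0034 -0.4092] turn -0.0003
```

Slab rests on the sill with its rear at box x≈-75 and y from -31 to 29. Now I move clear and build up the tilt at full stretch.

Run:
```python
from slab import *
rel([.525,.01,.35]); rel([.55,-.05,.38])
```

```text
p [0.5259 0.2075 0.2293] tilt 8.9 head 0.1 yaw 85.6 q6 [ 0.35 -0.13  1.49 -0.05  1.63 -1.15] row [-0.1664 -0.9775 -0.5971] turn 0
p [0.5259 0.2075 0.2293] tilt 8.9 head 0.1 yaw 85.6 q6 [ 0.35 -0.13  1.49 -0.05  1.63 -1.15] row [-0.3362 -1.265  -0.726 ] turn 0
```

>>> {"op": "jog_arm", "data": {"series": [[0,-0.3,-0.2,0,0],[0,-0.6,-0.4,0,1],[-0.1,-0.9,-0.5,0,1],[-0.16,-1,-0.6,0,1],[-0.16,-1,-0.6,0,1]]}}

```text
time: 11.12
eef_pos: [0.5247, 0.0023, 0.3508]
tcp_rot: [0.078, 0.042, 0.996, 0.002]
force: [0.3, -0.4, -0.3]
opening: 0.0001
grasp_force: 0.0
```

>>> {"op": "jog_arm", "data": {"series": [[-0.3,-0.1,0,0,1],[-0.6,-0.2,0,0,1],[-0.9,-0.3,0,0,1],[-1,-0.33,0,0,1]]}}

```text
time: 11.62
eef_pos: [0.7184, -0.0768, 0.373]
tcp_rot: [0.073, 0.04, 0.997, 0.004]
force: [-0.0, -0.2, -0.9]
opening: 0.0002
grasp_force: 0.0
```

>>> {"op": "jog_arm", "data": {"series": [[-1,0,0,0,1],[-1,0,0,0,1],[-1,0,0,0,1],[-1,0,0,0,1],[-1,0,0,0,1],[-1,0,0,0,1]]}}

```text
time: 12.38
eef_pos: [0.8315, -0.0829, 0.3604]
tcp_rot: [0.105, 0.039, 0.994, 0.001]
force: [0.1, -0.3, -0.7]
opening: 0.0002
grasp_force: 0.0
```

```bash
python3 -c "
from h import *
rel([.8,-.06,.35])"
```

```text
p [ 0.8315 -0.0829  0.3604] tilt 12.0 head -1.5 yaw 85.5 q6 [-0.15  0.77  0.17  0.03  1.99 -1.63] row [0.1734 0.1012 0.0176] turn 0
```

>>> {"op": "jog_arm", "data": {"series": [[-1,0,-1,0,1],[-1,0,-1,0,1]]}}

```text
time: 12.62
eef_pos: [0.8189, -0.0812, 0.4036]
tcp_rot: [0.129, 0.039, 0.991, -0.0]
force: [-0.3, -0.6, 0.7]
opening: -0.0001
grasp_force: 0.0
```

>>> {"op": "jog_arm", "data": {"series": [[-1,0,-1,0,1],[-1,0,-1,0,1],[-1,0,-1,0,1],[-1,0,-1,0,1]]}}

```text
time: 13.12
eef_pos: [0.7926, -0.0776, 0.4583]
tcp_rot: [0.152, 0.039, 0.988, -0.001]
force: [-0.2, -0.5, 0.5]
opening: 0.0003
grasp_force: 0.0
```

>>> {"op": "jog_arm", "data": {"series": [[-1,0,0,0,1],[-1,0,0,0,1]]}}

```text
time: 13.38
eef_pos: [0.831, -0.0794, 0.4341]
tcp_rot: [0.175, 0.04, 0.984, -0.002]
force: [-0.2, 0.1, 0.5]
opening: 0.0002
grasp_force: 0.0
```

```bash
python3 -c "
from h import *
rel([.8,-.06,.35])"
```

```text
p [ 0.831  -0.0794  0.4341] tilt 20.2 head -3.1 yaw 85.5 q6 [-0.15  0.69  0.17  0.03  1.93 -1.62] row [0.2973 0.0805 0.3395] turn 0
```

>>> {"op": "jog_arm", "data": {"series": [[-1,0,-1,0,1],[-1,0,-1,0,1]]}}

```text
time: 13.62
eef_pos: [0.8098, -0.077, 0.4829]
tcp_rot: [0.2, 0.039, 0.979, -0.004]
force: [-0.7, -0.1, 1.2]
opening: -0.0003
grasp_force: 0.0
```

>>> {"op": "jog_arm", "data": {"series": [[-1,0,0,0,1],[-1,0,0,0,1]]}}

```text
time: 13.88
eef_pos: [0.8435, -0.0787, 0.4688]
tcp_rot: [0.225, 0.039, 0.974, -0.005]
force: [-0.3, -0.6, 0.7]
opening: -0.0001
grasp_force: 0.0
```

>>> {"op": "jog_arm", "data": {"series": [[-1,0,-1,0,1],[-1,0,-1,0,1]]}}

```text
time: 14.12
eef_pos: [0.8175, -0.0762, 0.5187]
tcp_rot: [0.247, 0.039, 0.968, -0.006]
force: [0.1, -0.7, 0.3]
opening: 0.0002
grasp_force: 0.0
```

>>> {"op": "jog_arm", "data": {"series": [[-1,0,0,0,1],[-1,0,0,0,1]]}}

```text
time: 14.38
eef_pos: [0.848, -0.0778, 0.5102]
tcp_rot: [0.272, 0.039, 0.961, -0.007]
force: [0.6, -1.0, -0.2]
opening: 0.0003
grasp_force: 0.0
```

```bash
python3 -c "
from h import *
rel([.8,-.06,.35])"
```

```text
p [ 0.848  -0.0778  0.5102] tilt 31.6 head -3.9 yaw 85.4 q6 [-0.15  0.62  0.17  0.04  1.8  -1.62] row [0.6303 0.0642 0.5532] turn 0
```

>>> {"op": "jog_arm", "data": {"series": [[-1,0,-1,0,1],[-1,0,-1,0,1]]}}

```text
time: 14.62
eef_pos: [0.8169, -0.0751, 0.5614]
tcp_rot: [0.293, 0.039, 0.955, -0.008]
force: [-0.8, 0.1, 0.3]
opening: 0.0003
grasp_force: 0.0
```

>>> {"op": "jog_arm", "data": {"series": [[-1,0,0,0,1],[-1,0,0,0,1]]}}

```text
time: 14.88
eef_pos: [0.844, -0.0766, 0.5586]
tcp_rot: [0.318, 0.039, 0.947, -0.01]
force: [-0.3, -0.5, 0.1]
opening: -0.0001
grasp_force: 0.0
```

```bash
python3 -c "
from h import *
rel([.65,-.05,.40],85.6)
rel([.50,0,.30],85.6)"
```

```text
p [ 0.844  -0.0766  0.5586] tilt 37.1 head -4.1 yaw 85.4 q6 [-0.15  0.58  0.17  0.05  1.75 -1.61] row [1.2581 0.0499 0.042 ] turn -0.0014
p [ 0.844  -0.0766  0.5586] tilt 37.1 head -4.1 yaw 85.4 q6 [-0.15  0.58  0.17  0.05  1.75 -1.61] row [ 2.1726  0.2359 -0.022 ] turn -0.0014
```

Tilt is 37° with heading -4°, aligned with the box. I retract and go behind the slab.

>>> {"op": "jog_arm", "data": {"series": [[0.3,0,0,0,1],[0.6,0.05,0,0,1],[0.9,0.1,0,0,1],[1,0.1,0,0,1]]}}

```text
time: 15.38
eef_pos: [0.6934, -0.0445, 0.4432]
tcp_rot: [0.319, 0.039, 0.947, -0.01]
force: [0.3, -0.0, 1.9]
opening: 0.0003
grasp_force: 0.0
```

>>> {"op": "jog_arm", "data": {"series": [[0.3,0.05,0,0,1],[0.6,0.1,0,0,1],[0.9,0.1,0,0,1],[1,0.1,0,0,1]]}}

```text
time: 15.88
eef_pos: [0.535, -0.0109, 0.3198]
tcp_rot: [0.316, 0.039, 0.948, -0.009]
force: [0.3, -0.3, 0.7]
opening: -0.0001
grasp_force: 0.0
```

```bash
python3 -c "
from h import *
rel(box(-.2,0,.2),85.6)
rel(box(-.12,0,.2),85.6)"
```

```text
p [ 0.535  -0.0109  0.3198] tilt 36.9 head -4.0 yaw 85.5 q6 [-0.09 -0.61  1.81  0.01  1.3  -1.58] row [0.7793 1.0793 0.1735] turn -0.0011
p [ 0.535  -0.0109  0.3198] tilt 36.9 head -4.0 yaw 85.5 q6 [-0.09 -0.61  1.81  0.01  1.3  -1.58] row [0.4592 1.0804 0.4134] turn -0.0011
```

>>> {"op": "jog_arm", "data": {"series": [[0.1,0.25,0.1,0,1],[0.2,0.5,0.2,0,1],[0.3,0.75,0.3,0,1],[0.459,1,0.413,0,1],[0.459,1,0.413,0,1],[0.459,1,0.413,0,1]]}}

```text
time: 16.62
eef_pos: [0.5304, 0.1908, 0.2039]
tcp_rot: [0.318, 0.039, 0.947, -0.009]
force: [-0.3, 0.1, -0.2]
opening: 0.0004
grasp_force: 0.0
```

```bash
python3 -c "
from h import *
rel(box(-.125,0,.13),85.6)
rel(box(-.125,0,.115),85.6)"
```

```text
p [0.5304 0.1908 0.2039] tilt 37.1 head -4.0 yaw 85.5 q6 [ 0.46 -0.48  1.93 -0.34  1.14 -0.98] row [0.2566 0.0782 0.2698] turn -0.0011
p [0.5304 0.1908 0.2039] tilt 37.1 head -4.0 yaw 85.5 q6 [ 0.46 -0.48  1.93 -0.34  1.14 -0.98] row [0.3019 0.0777 0.3296] turn -0.0011
```

>>> {"op": "jog_arm", "data": {"series": [[0.1,0.078,0.1,0,1],[0.2566,0.078,0.27,0,1],[0.2566,0.078,0.27,0,1],[0.28,0.078,0.3,0,1],[0.302,0.078,0.328,0,1],[0.302,0.078,0.328,0,1]]}}

```text
time: 17.38
eef_pos: [0.5229, 0.2073, 0.1139]
tcp_rot: [0.317, 0.039, 0.947, -0.009]
force: [0.6, 0.4, -0.2]
opening: 0.0002
grasp_force: 0.0
```

Run:
```python
from slab import *
a,b=look()
rel(box(-.125,0,.115),85.6)
rel(box(-.095,0,.115),85.6)
rel(box(-.04,0,.115),85.6)
cv2.imwrite('pics/beh.png',np.hstack([cv2.resize(x[110:220,c:c+110],None,fx=3.6,fy=3.6,interpolation=cv2.INTER_CUBIC) for x,c in((a,190),(b,230))])[:,:,::-1])
```

```text
scene 385 z 0.113 [[21.0, 19.0], [2.0, 27.0], [-71.0, 23.0], [-76.0, 17.0], [-73.0, -32.0], [0.0, -28.0]]
side none 9
p [0.5229 0.2076 0.1141] tilt 37.1 head -4.0 yaw 85.4 q6 [ 0.51 -0.44  2.06 -0.4   1.   -0.85] row [-0.0046  0.0002 -0.002 ] turn -0.0014
p [0.5229 0.2076 0.1141] tilt 37.1 head -4.0 yaw 85.4 q6 [ 0.51 -0.44  2.06 -0.4   1.   -0.85] row [-0.1243  0.0007  0.0884] turn -0.0014
p [0.5229 0.2076 0.1141] tilt 37.1 head -4.0 yaw 85.4 q6 [ 0.51 -0.44  2.06 -0.4   1.   -0.85] row [-0.3438  0.0016  0.2541] turn -0.0014
```

View pics/beh.png

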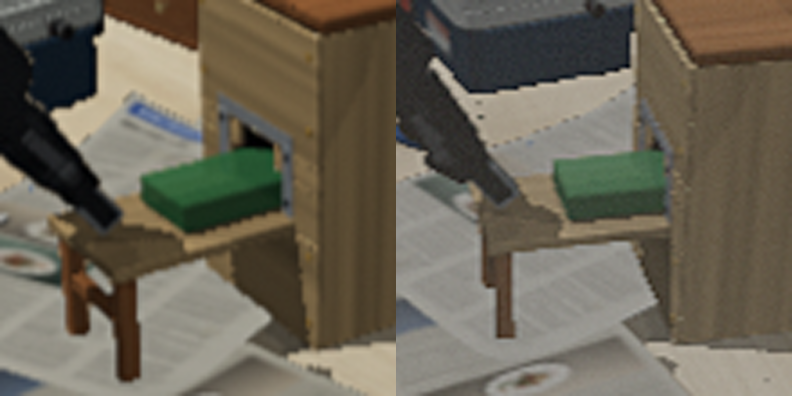

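The slab's front is in the slot and the closed fingers sit behind it on the sill. I push gently.

>>> {"op": "jog_arm", "data": {"series": [[-0.05,0,0.035,0,1],[-0.1,0,0.07,0,1],[-0.14,0,0.1,0,1],[-0.18,0,0.13,0,1],[-0.22,0,0.16,0,1],[-0.26,0,0.19,0,1],[-0.3,0,0.22,0,1],[-0.344,0,0.253,0,1],[-0.344,0,0.253,0,1]]}}

```text
time: 18.6
eef_pos: [0.6083, 0.2003, 0.1139]
tcp_rot: [0.317, 0.039, 0.948, -0.01]
force: [0.6, -0.5, -0.7]
opening: 0.0003
grasp_force: 0.0
```

Run:
```python
from slab import *
a,b=look()
rel(box(-.01,0,.115),85.6)
rel(box(-.005,0,.115),85.6)
```

```text
scene 147 z 0.1129 [[28.0, 30.0], [-17.0, 23.0], [-18.0, -30.0], [-2.0, -33.0]]
side none 12
p [0.6076 0.2004 0.1136] tilt 37.0 head -4.1 yaw 85.4 q6 [ 0.4  -0.22  1.89 -0.35  0.92 -0.95] row [-0.1261  0.0041  0.0858] turn -0.0014
p [0.6076 0.2004 0.1136] tilt 37.0 head -4.1 yaw 85.4 q6 [ 0.4  -0.22  1.89 -0.35  0.92 -0.95] row [-0.146   0.0042  0.1008] turn -0.0014
```

Rear is at -18 as predicted. Final push.

>>> {"op": "jog_arm", "data": {"series": [[-0.03,0,0.02,0,1],[-0.06,0,0.04,0,1],[-0.09,0,0.06,0,1],[-0.11,0,0.074,0,1],[-0.126,0,0.084,0,1],[-0.138,0,0.093,0,1],[-0.138,0,0.093,0,1]]}}

```text
time: 19.58
eef_pos: [0.6408, 0.1979, 0.1156]
tcp_rot: [0.317, 0.039, 0.948, -0.01]
force: [-0.1, 0.3, -0.4]
opening: 0.0003
grasp_force: 0.0
```

Run:
```python
from slab import *
a,b=look()
rel(box(-.01,0,.115),85.6)
cv2.imwrite('pics/p2.png',np.hstack([cv2.resize(x[110:220,c:c+110],None,fx=3.6,fy=3.6,interpolation=cv2.INTER_CUBIC) for x,c in((a,190),(b,230))])[:,:,::-1])
```

```text
scene none 0
side none 0
p [0.6407 0.198  0.1157] tilt 37.0 head -4.1 yaw 85.4 q6 [ 0.37 -0.14  1.81 -0.34  0.9  -0.98] row [ 0.0127  0.0029 -0.0054] turn -0.0014
```

View pics/p2.png

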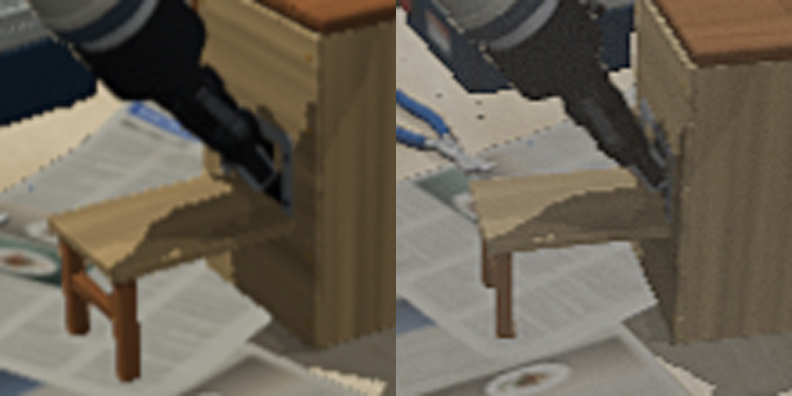

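Fingertips are in the notch at left panel (270,180), and no green is visible. I withdraw and look into the slot.

>>> {"op": "jog_arm", "data": {"series": [[0.1,0,-0.07,0,1],[0.25,0,-0.18,0,1],[0.4,0,-0.3,0,1],[0.4,0,-0.6,0,1],[0.3,0,-0.9,0,1],[0.3,0,-0.9,0,1]]}}

```text
time: 20.42
eef_pos: [0.4855, 0.2111, 0.232]
tcp_rot: [0.322, 0.039, 0.946, -0.006]
force: [0.8, 0.6, 0.3]
opening: -0.0001
grasp_force: 0.0
```

Run:
```python
from slab import *
rel(box(-.2,0,.3))
a,da,ca=cap('scene'); w,_,_=cap('wrist')
s=a[135:185,235:285]; hs=cv2.cvtColor(s,cv2.COLOR_RGB2HSV); print('green px in slot',((hs[...,0]>55)&(hs[...,0]<95)&(hs[...,1]>90)&(hs[...,2]>25)).sum())
# unmoved things: compare with first picture
p0=np.load('scene.npz')['p']; df=cv2.absdiff(a,p0).max(2)
for n,(u,v) in dict(whole=(258,270),spool=(386,266),weight=(341,260),pen=(337,237),yellow=(185,247),red=(142,190)).items(): print(n,df[v-15:v+15,u-15:u+15].mean().round(1))
cv2.imwrite('pics/end.png',np.hstack([cv2.resize(a[110:210,190:290],(400,400),interpolation=cv2.INTER_CUBIC),cv2.resize(w,(400,300)).repeat(1,0) if 0 else cv2.copyMakeBorder(cv2.resize(w,(400,300)),0,100,0,0,cv2.BORDER_CONSTANT)])[:,:,::-1])
```

```text
p [0.4855 0.2111 0.232 ] tilt 37.6 head -3.4 yaw 85.5 q6 [ 0.56 -0.58  1.94 -0.39  1.24 -0.9 ] row [-0.0609  0.0014 -0.3822] turn 0
green px in slot 0
whole 11.1
spool 12.8
weight 55.8
pen 37.7
yellow 13.8
red 9.0
```

View pics/end.png

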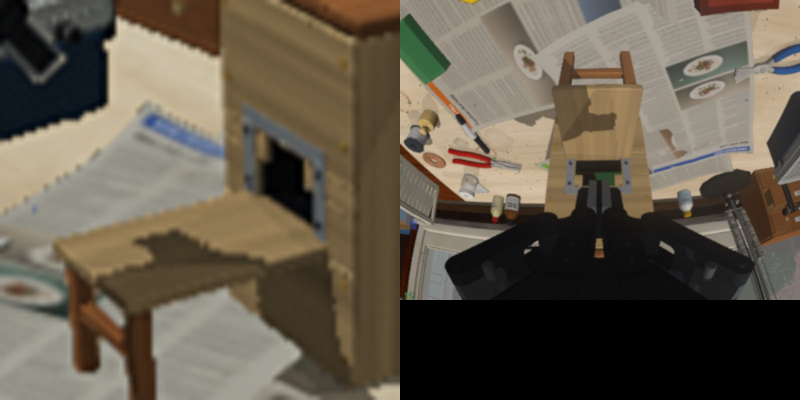

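The scene view shows an empty slot. The wrist view shows green beyond the slot at (600,180); I check its height with depth, and check that the weight and pen stand where they were.

Run:
```python
from slab import *
c=bot.calibration('wrist'); p,d=bot.capture('wrist')
f=210/np.tan(np.radians(c['fov_y'])/2); v,u=np.mgrid[:420,:560]
x=(u-c['cx']);y=(v-c['cy']);r=np.hypot(x,y)+1e-9;th=r/f
X=np.stack([x/r*np.tan(th)*d,y/r*np.tan(th)*d,d],-1); W=(X-np.array(c['t']))@np.array(c['R'])
B=(W[...,:2]-BO); bx=B@BX*1000; by=B@BYv*1000
hsv=cv2.cvtColor(p,cv2.COLOR_RGB2HSV)
m=(hsv[...,0]>55)&(hsv[...,0]<95)&(hsv[...,1]>90)&(u>230)&(u<330)&(v>215)&(v<290)&(d>0)
print(m.sum()); 
for q in (bx,by,W[...,2]*1000): print(np.percentile(q[m],[2,25,50,75,98]).round())
a,da,ca=cap('scene'); Wa=world(ca,da); z0=np.load('scene.npz'); W0=np.load('scene_w.npy')
for n,(u0,v0) in dict(whole=(258,270),spool=(386,266),weight=(341,260),pen=(337,237)).items():
    s=np.s_[v0-20:v0+20,u0-22:u0+22]
    k=cv2.phaseCorrelate(np.float64(Wa[s][...,2]),np.float64(W0[s][...,2])); print(n,np.round(k[0],2),'max dz mm',(np.percentile(abs(Wa[s][...,2]-W0[s][...,2]),95)*1000).round(1))
```

```text
226
[64. 65. 66. 67. 69.]
[-4.  5. 17. 23. 31.]
[ 77.  80.  82.  87. 100.]
whole [20.67 -8.9 ] max dz mm 2.8
spool [ 23.69 -26.05] max dz mm 2.9
weight [ 16.09 -18.76] max dz mm 3.0
pen [ 10.72 -18.47] max dz mm 3.2
```

```bash
cat > win.py <<'E'
from slab import *
c=bot.calibration('wrist'); p,d=bot.capture('wrist')
f=210/np.tan(np.radians(c['fov_y'])/2); v,u=np.mgrid[:420,:560]
x=(u-c['cx']);y=(v-c['cy']);r=np.hypot(x,y)+1e-9;th=r/f
X=np.stack([x/r*np.tan(th)*d,y/r*np.tan(th)*d,d],-1); W=(X-np.array(c['t']))@np.array(c['R'])
B=(W[...,:2]-BO); bx=B@BX*1000; by=B@BYv*1000; z=W[...,2]*1000
hsv=cv2.cvtColor(p,cv2.COLOR_RGB2HSV)
m=(bx>8)&(bx<200)&(abs(by)<70)&(z<140)&(z>0)&(d>0)
print('time',bot.state()['time'],m.sum())
vs,us=np.where(m)
for vv in np.unique(vs)[::2]:
    k=us[vs==vv][::4]; print(vv,[(int(bx[vv,q]),int(by[vv,q]),int(z[vv,q]),'g' if (55<hsv[vv,q,0]<95 and hsv[vv,q,1]>90) else '.') for q in k])
E
python3 win.py
```

```text
time 20.675 1294
234 [(9, -32, 90, '.'), (8, -27, 91, '.'), (8, -20, 91, '.'), (8, -13, 91, '.'), (8, -9, 91, '.'), (9, -3, 90, '.'), (8, 4, 90, '.'), (9, 9, 90, '.'), (8, 14, 91, '.'), (8, 19, 91, '.'), (9, 24, 90, '.'), (8, 29, 91, '.'), (8, 34, 91, '.')]
236 [(13, -34, 90, '.'), (12, -30, 91, '.'), (12, -25, 91, '.'), (13, -21, 90, '.'), (13, -16, 90, '.'), (12, -12, 91, '.'), (13, -8, 90, '.'), (13, -3, 90, '.'), (12, 0, 91, '.'), (12, 5, 91, '.'), (14, 9, 90, '.'), (13, 14, 90, '.'), (12, 18, 91, '.'), (12, 23, 91, '.'), (13, 27, 90, '.'), (11, 32, 91, '.')]
238 [(17, -35, 90, '.'), (17, -30, 90, '.'), (17, -26, 90, '.'), (16, -21, 91, '.'), (16, -17, 91, '.'), (17, -12, 90, '.'), (17, -8, 91, '.'), (17, -3, 91, '.'), (18, 0, 90, '.'), (18, 5, 90, '.'), (16, 9, 91, '.'), (18, 14, 90, '.'), (18, 19, 90, '.'), (16, 23, 91, '.'), (17, 27, 91, '.'), (18, 32, 90, '.')]
240 [(22, -35, 90, '.'), (21, -30, 91, '.'), (21, -26, 91, '.'), (22, -20, 90, '.'), (20, -16, 91, '.'), (21, -11, 91, '.'), (21, -7, 91, '.'), (21, -2, 91, '.'), (21, 2, 91, '.'), (21, 6, 91, '.'), (21, 11, 91, '.'), 
[... 1428 characters left out ...]
 '.'), (192, -27, 13, '.'), (188, -20, 15, '.'), (190, -13, 14, '.'), (68, -5, 79, 'g'), (68, 0, 79, 'g'), (67, 4, 79, 'g'), (67, 9, 79, 'g'), (67, 15, 80, 'g'), (64, 20, 81, 'g'), (66, 25, 80, 'g'), (65, 30, 81, '.'), (63, 35, 82, '.'), (63, 40, 82, '.')]
252 [(190, -37, 17, '.'), (189, -30, 18, '.'), (65, 17, 83, '.'), (64, 22, 84, 'g'), (63, 27, 85, '.')]
254 [(190, -35, 22, '.'), (189, -28, 22, '.'), (65, 18, 86, 'g'), (63, 23, 87, 'g')]
256 [(189, -35, 26, '.'), (190, -28, 25, '.'), (65, 21, 89, 'g'), (65, 26, 89, 'g')]
258 [(190, -35, 29, '.'), (190, -28, 29, '.'), (66, 21, 92, 'g'), (64, 25, 92, 'g')]
260 [(191, -37, 33, '.'), (189, -30, 33, '.'), (67, 19, 94, 'g'), (65, 24, 95, 'g')]
```

Others have not moved (depth changes ≤3 mm). The slab is off the ledge, apparently standing steeply inside at x≈66. I look from lower down to see whether it is at rest.

>>> {"op": "jog_arm", "data": {"series": [[0.08,0,0.1,0,1],[0.16,0,0.2,0,1],[0.22,0,0.3,0,1],[0.22,0,0.3,0,1],[0.22,0,0.3,0,1]]}}

```text
time: 21.3
eef_pos: [0.4862, 0.2101, 0.1494]
tcp_rot: [0.317, 0.039, 0.948, -0.01]
force: [0.4, -0.5, 0.3]
opening: -0.0005
grasp_force: 0.0
```

```bash
sed -i 's/m=(bx>8)/m=(bx>46)/; s/::4\]/::5]/' win.py
cat >> win.py <<'E'
M=np.where(m); print('cam',-np.array(c['R']).T@c['t'])
v0,v1,u0,u1=215,300,220,340
cv2.imwrite('pics/w_last.png',cv2.resize(cv2.convertScaleAbs(p[max(0,M[0].min()-20):M[0].max()+20,max(0,M[1].min()-20):M[1].max()+20],alpha=1.8),(700,500),interpolation=cv2.INTER_CUBIC)[:,:,::-1])
E
python3 win.py
```

```text
time 21.35 32
334 [(191, -6, 88, '.'), (190, 1, 88, '.')]
336 [(190, -6, 91, '.'), (191, 1, 91, '.')]
cam [0.35008133 0.22105291 0.20237433]
```

View pics/w_last.png

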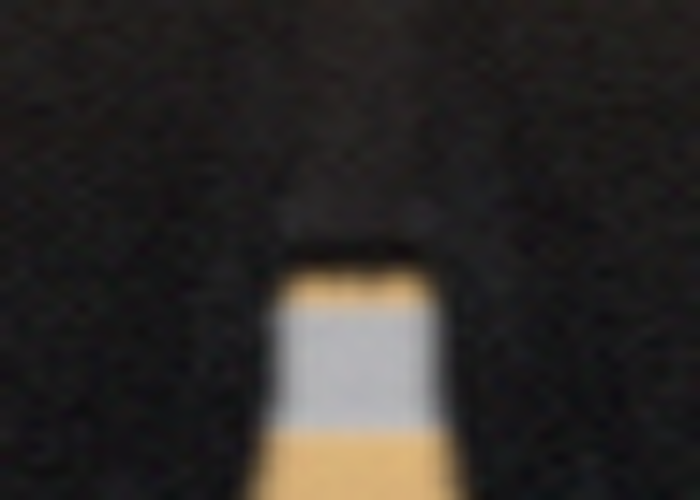

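The last view shows only the back wall between the fingers (dark fingers block the rest). I shift sideways and measure by depth only.

>>> {"op": "jog_arm", "data": {"series": [[-0.06,-0.2,-0.08,0,1],[-0.12,-0.4,-0.16,0,1],[-0.12,-0.4,-0.16,0,1],[-0.12,-0.4,-0.16,0,1]]}}

```text
time: 21.85
eef_pos: [0.4797, 0.1303, 0.1895]
tcp_rot: [0.318, 0.039, 0.947, -0.009]
force: [0.8, 0.8, 0.1]
opening: 0.0005
grasp_force: 0.0
```

```bash
sed -i '/imwrite/d' win.py; python3 win.py
```

```text
time 21.9 1232
269 [(62, 40, 81, '.'), (60, 45, 82, '.'), (61, 54, 82, '.')]
271 [(190, 4, 24, '.'), (85, -7, 72, '.'), (69, -3, 79, '.'), (66, 2, 80, 'g'), (67, 8, 80, 'g'), (65, 14, 81, 'g'), (66, 21, 81, 'g'), (64, 27, 82, 'g'), (61, 34, 84, 'g'), (63, 41, 83, 'g'), (61, 47, 84, 'g'), (61, 53, 85, 'g')]
273 [(191, -3, 27, '.'), (192, 4, 27, '.'), (191, 12, 28, '.'), (69, -3, 82, 'g'), (67, 1, 83, 'g'), (68, 8, 82, 'g'), (66, 15, 83, 'g'), (64, 21, 85, 'g'), (64, 28, 85, 'g'), (62, 34, 86, 'g'), (64, 40, 86, 'g'), (63, 47, 87, 'g'), (61, 53, 88, 'g')]
275 [(191, -2, 31, '.'), (190, 5, 32, '.'), (87, -5, 76, '.'), (69, -2, 84, 'g'), (69, 3, 85, 'g'), (65, 8, 86, 'g'), (66, 15, 86, 'g'), (66, 21, 87, 'g'), (64, 27, 88, 'g'), (63, 33, 89, 'g'), (63, 40, 89, 'g'), (61, 46, 90, 'g'), (61, 52, 90, '.')]
277 [(190, -2, 35, '.'), (189, 5, 36, '.'), (189, 13, 36, '.'), (68, -3, 87, 'g'), (68, 2, 88, 'g'), (67, 8, 88, 'g'), (66, 15, 89, 'g'), (65, 21, 90, 'g'), (64, 27, 91, 'g'), (64, 33, 91, 'g'), (62, 39, 92, 'g')]
279 [(191, 13, 39, '.'), (70, -3, 89, '.'), (67, 2, 91, 'g'), (66, 8, 91, '
[... 722 characters left out ...]
03, 'g'), (65, 20, 103, 'g'), (65, 27, 103, 'g'), (64, 33, 104, 'g'), (64, 39, 104, 'g')]
289 [(191, 15, 57, '.'), (85, 1, 97, '.'), (66, 3, 104, 'g'), (68, 10, 104, 'g'), (66, 15, 105, 'g'), (64, 21, 106, 'g'), (63, 27, 107, 'g'), (63, 33, 107, 'g'), (62, 39, 108, 'g')]
291 [(189, 14, 61, '.'), (189, 22, 61, '.'), (67, 3, 107, 'g'), (68, 9, 107, 'g'), (65, 15, 108, 'g'), (65, 21, 108, 'g'), (64, 27, 109, 'g'), (63, 33, 110, 'g'), (64, 40, 110, 'g')]
293 [(190, 14, 64, '.'), (189, 22, 65, '.'), (68, 3, 109, 'g'), (66, 8, 110, 'g'), (65, 16, 111, 'g'), (66, 22, 110, '.'), (64, 28, 112, '.')]
295 [(191, 14, 67, '.'), (189, 22, 68, '.'), (68, 3, 111, '.')]
cam [0.34349406 0.14128438 0.24227574]
```

The slab is off the ledge and standing on end inside the box, leaning to the left, and it stayed put across three readings about 1.2 s apart. The arm touches nothing, so I hand in.

```bash
python3 -c "
from bench import bot
print(bot.hand_in())"
```

```text
the job is handed in; nothing more can be done
None
```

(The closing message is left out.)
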